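# Change over a bobbin dye bath

## Robot

A 6-joint arm with a two-finger parallel gripper is mounted at the origin on the work surface. World frame = base frame: x ahead of the robot, y to its left, z up, the work surface at z = 0. Lengths are in m, angles in rad, forces in N, time in s.
With the tool pointing down it reaches from about 0.275 to 0.825 m from the base axis. Payload 4.9 kg.
Tool frame: the origin (TCP) lies at the very end of the fingers, on their centre line; the grasp point (between the pads) lies 19 mm behind it; z points along the fingers, y is the line along which they close (so a half turn about z gives the same grasp; the last joint's range is limited). The gripper opens to 85 mm and grips with 20 to 120 N. Pads are 22 mm wide; open, the fingers measure 114 mm over their backs; the gripper's body (76 mm by 85 mm) begins 54 mm behind the grasp point. The pads swing forward as they close: fully open they stand 13 mm farther back than shut.
Start: joints at [-1.31, 0.326, -0.193, 1.052, 0, 1.437], TCP at [0.212, -0.508, 0.231] pointing down, gripper open.
Joint ranges: [-2.65, 2.65], [-0.97, 1.79], [-1.3, 1.35], [-1.93, 2.1], [-1.47, 1.37], [-3.14, 3.14]. Speed limits (rad/s): [2.57, 2.57, 3.14, 3.14, 3.14, 3.14].

## Interface

Orientations are given as a unit quaternion [w, x, y, z].
In Python, from workcell import r, eyes, nets gives the robot as it stands.
- The arm moves only by the shell command python3 -m creep 'ROWS' [FORCE]. ROWS is JSON, a list of rows, each a list of 3 entries, a list of its own where there are three numbers: the finger opening in m, from 0 to 0.0854, then the shift along the tool's x, y, z in m, then the turn about the tool's z in rad. A call has 1 to 5 rows; each row is the pose to reach, as a shift and turn from the pose commanded when the call began, along the tool's axes at that moment; what a row does not reach only later rows make up. A row lasts 1/12 s, in which the tool goes at most 41.7 mm and 7.16 degrees, less where a joint would pass 70% of its speed; a pose out of reach is approached as far as the arm can. A call with a gripper value outside its range is refused whole. The fingers move at their own pace and stop on an object; FORCE is the grip in N (left out, the last holds). Time passes only in rows, so rows that repeat a pose let the fingers close. It gives the time, the measured TCP pose, the force, the opening and the grip force at its end, in the units of the state.
- r.get_obs(): the state, without advancing time (a new reading comes with each control period).
- eyes.snapshot(name): name is "scene" or "top" or "wrist"; returns a dict with "image" (400x640x3 uint8, red, green, blue), "camera_matrix" (3x3 intrinsics, pixels), "D" ([k1, k2, p1, p2, k3] as OpenCV has them; the pictures are not rectified), "R" (3x3) and "t" (3): a world point X has camera coordinates R X + t; the wrist camera has in their place "hand_eye" (4x4, takes a point from camera to tool coordinates, whose origin is the TCP and whose axes are the flange's). Camera axes: x right, y down, z forward; pixel columns grow to the right and rows downward; lengths in m; the calibration is good to about 2 mm. A picture is of the moment at which its call begins: read the wrist's pose just before it. There is no depth.
- r.hand_in(): hands the job in; it is judged then, once.
Trained networks look in the newest picture that a camera, given by its name, has taken for a name from the list of things; names that differ only in an ending like _2 or _b are one class to them, and where a whole thing is asked for, a point or a joint stands for the part that bears it (a point fixed in the world has none). Each returns a list of dicts, best first, with "conf" (0 to 1); they miss things now and then, are a little off and sometimes report something else, mostly with a low value. They report only what shows in the picture. A call takes as long as a camera call. They do not tell look-alikes from the thing itself.
- nets.search_frame(query, camera): "extent" ([left, top, right, bottom] in pixels, round what is visible of it).
The state is a dict: "t": time; "qpos": joint angles; "dq": joint speeds; "joint_torque": joint torques, N m; "ee_pos": TCP position; "tool_rot": TCP orientation; "wrist_force": force on the tool from outside, world axes, zero at the start; "wrist_torque": the same for the moment, N m; "opening": finger opening in m; "grip_force": force on a finger pad.
Only numpy, scipy, OpenCV 4.12 (cv2) and the standard library are available. Lean on these libraries where they do the work, as an engineer would, in place of code of your own. Each camera call takes 0.05 s, during which the arm holds its last target. There are 200 camera calls.

## Task

Change over the little bobbin dye bath: raise its lid right up to its open stop, lift the blue dyed bobbins off their spindles and stand them upright in the yellow drip tray, and put every white bobbin that is waiting on the bench fully down on a spindle of its own. Then lower the lid gently until it is fully shut and press the green start button, never pressing it while the lid is open. Ease the lid onto its stop both ways without banging it, and leave the other things on the bench undisturbed.

Things in the scene. Friction and masses are not known exactly. Their poses are not given: they have to be found in the camera images.
- bath: fixed bobbin dye bath: steel tank in white casing. Origin on the bench under the tank's middle; x away from the robot to the hinge, y along the tank to the console. Tank inside 110 (x) by 330 (y) mm, floor 65, rim 125 mm above the bench; outside x -67..86, y -177..177 mm. Console y 174..262, x -64..86 mm, 110 high. Behind the hinge a pump, x 91..159 mm, 80 high
- spindle_a (a point): foot of the upright spindle at y -100 mm of the bath, on the tank floor: 14 mm in diameter with a tapered tip, 44 mm tall (a seated bobbin stands on the floor and hides it; its underside is then level with this point). Spindles are 100 mm apart in a row
- spindle_b (a point): foot of the upright spindle at y 0 mm of the bath, on the tank floor: 14 mm in diameter with a tapered tip, 44 mm tall (a seated bobbin stands on the floor and hides it; its underside is then level with this point). Spindles are 100 mm apart in a row
- spindle_c (a point): foot of the upright spindle at y +100 mm of the bath, on the tank floor: 14 mm in diameter with a tapered tip, 44 mm tall (a seated bobbin stands on the floor and hides it; its underside is then level with this point). Spindles are 100 mm apart in a row
- lid (a joint): angle of the bath's window lid, rad: 0 = shut on the rim, 1.6 = upright at its open stop (full range). Hinged along the bath's y at the far side; the front edge, 137 mm from the hinge, rises. Friction hinge: stays where let go, takes about 3 to 11 N at the handle; may start ajar by up to 0.2. It should meet either stop slower than 0.8 rad/s
- lid_hinge (a point): middle of the lid's hinge line, 70 mm beyond the bath's origin along x and 127 mm above the bench
- lid_handle (a point): middle of the lid's black handle: round bar 12 mm thick, 136 mm long, parallel to the hinge, its axis 42 mm over the lid's top face, on posts 55 mm either side. Lid shut: 112 mm nearer the robot than the hinge and 50 mm above it; it swings with the lid and is on the far side of it when open
- start (a joint): travel of the green start button, m: 0 = out, 0.006 = fully pressed; sprung, about 5 N when fully down; 0.004 counts as pressed
- start_top (a point): centre of the top of the start button, 30 mm in diameter, facing up on the console, 128 mm above the bench; pressed straight down
- tray: yellow drip tray, fixed, 110 mm (its x) by 280 mm (its y) outside, wall 4 mm, 12 mm high. Origin: centre of its underside; inner floor 4 mm above it. Three bobbins fit in a row along y, at the middle and 80 mm either side
- white1: undyed bobbin, white yarn, waiting on the bench: 64 mm in diameter, 48 mm tall, 0.13 to 0.21 kg, standing upright, with a 22 mm bore right through its orange tube. Rigid; may be held round the yarn. Origin: centre of its underside, z up its axis. None when absent
- white2: undyed bobbin, white yarn, waiting on the bench: 64 mm in diameter, 48 mm tall, 0.13 to 0.21 kg, standing upright, with a 22 mm bore right through its orange tube. Rigid; may be held round the yarn. Origin: centre of its underside, z up its axis. None when absent
- white3: undyed bobbin, white yarn, waiting on the bench: 64 mm in diameter, 48 mm tall, 0.13 to 0.21 kg, standing upright, with a 22 mm bore right through its orange tube. Rigid; may be held round the yarn. Origin: centre of its underside, z up its axis. None when absent
- blue1: dyed bobbin, blue yarn, at first on a spindle in the bath: 64 mm in diameter, 48 mm tall, 0.13 to 0.21 kg, standing upright, with a 22 mm bore right through its orange tube. Rigid; may be held round the yarn. Origin: centre of its underside, z up its axis. None when absent
- blue2: dyed bobbin, blue yarn, at first on a spindle in the bath: 64 mm in diameter, 48 mm tall, 0.13 to 0.21 kg, standing upright, with a 22 mm bore right through its orange tube. Rigid; may be held round the yarn. Origin: centre of its underside, z up its axis. None when absent
- blue3: dyed bobbin, blue yarn, at first on a spindle in the bath: 64 mm in diameter, 48 mm tall, 0.13 to 0.21 kg, standing upright, with a 22 mm bore right through its orange tube. Rigid; may be held round the yarn. Origin: centre of its underside, z up its axis. None when absent
- beaker: glass beaker, 68 mm across, 85 mm tall, origin under its centre; a bystander, to be left alone
- jar: amber jar, 60 mm across, 75 mm tall, origin under its centre; a bystander, to be left alone
- reagent: amber reagent bottle, 64 mm across, 140 mm tall, origin under its centre; a bystander, to be left alone
- tape: roll of green bench tape lying flat, 90 mm across, 24 mm tall, origin under its centre; a bystander, to be left alone
- dish: white porcelain dish, 100 mm across, 30 mm tall, origin under its centre; a bystander, to be left alone
- spatula: steel spatula lying flat, 200 mm long, along its x; a bystander, to be left alone
There are look-alikes about, which are no part of the job. Leave any red or turquoise look-alike of the white2 alone. What is shaped like the white3 but pink is not meant.

How it is judged:
On the way, in this order (a step that is already met when the one before it is completed fails the run):
1. the lid is raised to its open stop (value of joint lid above 1.5 rad), for 0.2 s.
2. with the lid up, the blue bobbins stand in the drip tray and all white bobbins present are fully down on spindles (((horizontal distance between white1 and spindle_a below 0.007 m and z of white1 in the frame of spindle_a between -0.005 and 0.005 m) or (horizontal distance between white1 and spindle_b below 0.007 m and z of white1 in the frame of spindle_b between -0.005 and 0.005 m) or (horizontal distance between white1 and spindle_c below 0.007 m and z of white1 in the frame of spindle_c between -0.005 and 0.005 m)) and angle between each of white1, white2, white3, blue1, blue2, blue3's own z axis and vertical below 0.12 rad and ((horizontal distance between white2 and spindle_a below 0.007 m and z of white2 in the frame of spindle_a between -0.005 and 0.005 m) or (horizontal distance between white2 and spindle_b below 0.007 m and z of white2 in the frame of spindle_b between -0.005 and 0.005 m) or (horizontal distance between white2 and spindle_c below 0.007 m and z of white2 in the frame of spindle_c between -0.005 and 0.005 m)) and ((horizontal distance between white3 and spindle_a below 0.007 m and z of white3 in the frame of spindle_a between -0.005 and 0.005 m) or (horizontal distance between white3 and spindle_b below 0.007 m and z of white3 in the frame of spindle_b between -0.005 and 0.005 m) or (horizontal distance between white3 and spindle_c below 0.007 m and z of white3 in the frame of spindle_c between -0.005 and 0.005 m)) and x of blue1 in the frame of tray between -0.032 and 0.032 m and y of blue1 in the frame of tray between -0.115 and 0.115 m and z of each of blue1, blue2, blue3 in the frame of tray below 0.01 m and x of blue2 in the frame of tray between -0.032 and 0.032 m and y of blue2 in the frame of tray between -0.115 and 0.115 m and x of blue3 in the frame of tray between -0.032 and 0.032 m and y of blue3 in the frame of tray between -0.115 and 0.115 m and value of joint lid above 1 rad), for 0.2 s.
3. the lid is fully shut again (value of joint lid below 0.04 rad), for 0.2 s.
4. the start button is pressed with the lid shut (value of joint start above 0.004 m and value of joint lid below 0.04 rad), for 0.05 s.
At the end, for the whole second after the job is handed in: White bobbins: underside within 5 mm of the tank floor, 7 mm of a spindle axis, upright to 0.12 rad. Blue: upright on the tray floor, within 32 mm (x) and 115 mm (y) of its middle. All at rest, lid shut to 0.04 rad, start pressed and released (((horizontal distance between white1 and spindle_a below 0.007 m and z of white1 in the frame of spindle_a between -0.005 and 0.005 m) or (horizontal distance between white1 and spindle_b below 0.007 m and z of white1 in the frame of spindle_b between -0.005 and 0.005 m) or (horizontal distance between white1 and spindle_c below 0.007 m and z of white1 in the frame of spindle_c between -0.005 and 0.005 m)) and angle between each of white1, white2, white3, blue1, blue2, blue3's own z axis and vertical below 0.12 rad and ((horizontal distance between white2 and spindle_a below 0.007 m and z of white2 in the frame of spindle_a between -0.005 and 0.005 m) or (horizontal distance between white2 and spindle_b below 0.007 m and z of white2 in the frame of spindle_b between -0.005 and 0.005 m) or (horizontal distance between white2 and spindle_c below 0.007 m and z of white2 in the frame of spindle_c between -0.005 and 0.005 m)) and ((horizontal distance between white3 and spindle_a below 0.007 m and z of white3 in the frame of spindle_a between -0.005 and 0.005 m) or (horizontal distance between white3 and spindle_b below 0.007 m and z of white3 in the frame of spindle_b between -0.005 and 0.005 m) or (horizontal distance between white3 and spindle_c below 0.007 m and z of white3 in the frame of spindle_c between -0.005 and 0.005 m)) and x of blue1 in the frame of tray between -0.032 and 0.032 m and y of blue1 in the frame of tray between -0.115 and 0.115 m and z of each of blue1, blue2, blue3 in the frame of tray below 0.01 m and x of blue2 in the frame of tray between -0.032 and 0.032 m and y of blue2 in the frame of tray between -0.115 and 0.115 m and x of blue3 in the frame of tray between -0.032 and 0.032 m and y of blue3 in the frame of tray between -0.115 and 0.115 m and linear speed of each of white1, white2, white3, blue1, blue2, blue3 below 0.03 m/s and value of joint lid below 0.04 rad and value of joint start below 0.002 m); the robot touches nothing.
It fails at once if the lid bangs onto its closed stop (faster than 0.9 rad/s in the last 0.12 rad) (value of joint lid below 0.12 rad and velocity of joint lid below -0.9 rad/s).
It fails at once if the lid bangs against its open stop (faster than 0.9 rad/s in the last 0.12 rad) (value of joint lid above 1.48 rad and velocity of joint lid above 0.9 rad/s).
It fails at once if start is pressed while the lid is open (value of joint start above 0.003 m and value of joint lid above 0.1 rad).
It fails at once if a bystander is pushed more than 50 mm or knocked over (distance of any of beaker, jar, reagent, tape, dish, spatula from where it was at the start of the episode above 0.05 m or angle between any of beaker, jar, reagent, tape, dish, spatula's own z axis and vertical above 0.5 rad).
Of white1, white2, white3 only 2 to 3 are there at a start; the rules pass over those that are not, and their reading is None.
Of blue1, blue2, blue3 only 2 to 3 are there at a start; the rules pass over those that are not, and their reading is None.
At some moment in a run one of white1, white2, white3 may be knocked a few centimetres aside while the robot is not near it.
It also fails if it takes over 210 s, if anything falls off the work surface, if the arm or the gripper's body presses on something with over 40 N, if the wrist force passes 120 N, or if a joint passes its speed limit or range.

## Working session

There is one attempt and no reset: what is moved stays moved. The work goes in short steps, Python scripts to look and compute and a shell command to move; the robot and the scene stay as the last step left them, time stands still between calls to the robot, and variables do not carry over. Pictures are saved under pics/ and viewed, at most 14 in all, crops included, and the job is handed in when it is done.

```bash
ls; mkdir -p pics; cat > h.py <<'E'
import numpy as np, cv2
from workcell import r, eyes, nets
from scipy.spatial.transform import Rotation as Ro
def rot(q): return Ro.from_quat([q[1],q[2],q[3],q[0]]).as_matrix()
def cam(name):
    o=r.get_obs(); s=eyes.snapshot(name)
    if name=="wrist":
        T=np.eye(4); T[:3,:3]=rot(o["tool_rot"]); T[:3,3]=o["ee_pos"]
        W=np.linalg.inv(T@np.array(s["hand_eye"])); R,t=W[:3,:3],W[:3,3]
    else: R,t=np.array(s["R"]),np.array(s["t"]).ravel()
    return dict(img=s["image"],K=np.array(s["camera_matrix"]),D=np.array(s["D"]),R=R,t=t)
def ray(c,uv,z):
    p=cv2.undistortPoints(np.array([[uv]],float),c["K"],c["D"])[0,0]
    d=c["R"].T@np.array([p[0],p[1],1]); o=-c["R"].T@c["t"]
    return o+d*(z-o[2])/d[2]
def px(c,X): return cv2.projectPoints(np.atleast_2d(np.array(X,float)),cv2.Rodrigues(c["R"])[0],c["t"],c["K"],c["D"])[0][:,0]
def save(c,n,crop=None,sc=1):
    im=c["img"][...,::-1]
    if crop: im=im[crop[1]:crop[3],crop[0]:crop[2]]
    cv2.imwrite("pics/"+n+".png",cv2.resize(im,None,fx=sc,fy=sc))
def tool(X):  # world target -> shift in tool axes
    o=r.get_obs(); return rot(o["tool_rot"]).T@(np.array(X)-o["ee_pos"])
E
python3 - <<'E'
from h import *
np.set_printoptions(precision=3,suppress=True)
o=r.get_obs(); print(o["t"],o["ee_pos"],rot(o["tool_rot"]))
for n in ("scene","top"):
    c=cam(n); save(c,n+"0"); print(n,-c["R"].T@c["t"],c["R"])
    for q in ("bath","lid","lid_handle","start_top","tray","white1","blue1","beaker","jar","reagent","tape","dish","spatula"):
        print(q,[(np.round(d["extent"]).astype(int).tolist(),round(d["conf"],2)) for d in nets.search_frame(q,n)[:7]])
E
```

```text
pics
0.0 [ 0.211 -0.507  0.23 ] [[ 0.923  0.385 -0.   ]
 [ 0.385 -0.923  0.002]
 [ 0.    -0.002 -1.   ]]
scene [ 1.064 -0.757  0.867] [[ 0.838  0.545  0.011]
 [ 0.355 -0.53  -0.77 ]
 [-0.414  0.65  -0.638]]
bath [([280, 146, 390, 257], 0.62), ([144, 256, 184, 285], 0.6), ([278, 150, 371, 225], 0.44)]
lid [([279, 149, 377, 223], 0.71)]
lid_handle [([278, 150, 378, 228], 0.83), ([283, 148, 334, 188], 0.42)]
start_top [([351, 141, 360, 154], 0.39)]
tray [([280, 149, 334, 187], 0.84), ([341, 142, 389, 152], 0.24)]
white1 [([259, 258, 284, 284], 0.81), ([237, 198, 261, 224], 0.8), ([210, 258, 236, 284], 0.65), ([376, 255, 400, 278], 0.58), ([243, 231, 267, 255], 0.55)]
blue1 [([198, 225, 228, 248], 0.6), ([276, 143, 390, 252], 0.38)]
beaker [([227, 280, 256, 321], 0.87), ([172, 283, 202, 324], 0.21)]
jar [([171, 282, 200, 323], 0.87)]
reagent [([192, 325, 226, 382], 0.85)]
tape [([199, 224, 228, 249], 0.57)]
dish [([143, 255, 180, 286], 0.96)]
spatula [([342, 139, 389, 153], 0.87), ([143, 258, 181, 286], 0.61)]
top [ 0.405 -0.011  1.63 ] [[ 0.029 -0.999  0.017]
 [-0.994 -0.03  -0.107]
 [ 
[... 225 characters left out ...]
], 0.26)]
tray [([205, 236, 288, 272], 0.68)]
white1 [([322, 126, 341, 145], 0.84), ([392, 229, 414, 248], 0.8), ([329, 258, 343, 277], 0.63), ([361, 226, 378, 244], 0.62), ([375, 200, 390, 216], 0.61)]
blue1 [([453, 181, 477, 206], 0.45)]
beaker [([432, 230, 453, 245], 0.7), ([408, 195, 434, 216], 0.62), ([217, 158, 358, 226], 0.38)]
jar [([449, 181, 475, 208], 0.67), ([432, 227, 454, 243], 0.58)]
reagent [([451, 183, 475, 206], 0.96), ([414, 265, 445, 291], 0.68), ([220, 158, 360, 227], 0.63)]
tape [([408, 196, 435, 216], 0.74), ([365, 264, 393, 286], 0.56), ([430, 229, 452, 243], 0.21)]
dish [([414, 265, 446, 293], 0.69), ([227, 205, 238, 213], 0.5)]
spatula [([153, 205, 191, 261], 0.83)]
```

```bash
python3 - <<'E'
import cv2
a=cv2.imread("pics/top0.png")[110:300,140:490]; cv2.imwrite("pics/top0c.png",cv2.resize(a,(790,429),interpolation=cv2.INTER_CUBIC))
a=cv2.imread("pics/scene0.png")[125:385,130:410]; cv2.imwrite("pics/scene0c.png",cv2.resize(a,(640,594),interpolation=cv2.INTER_CUBIC))
E
```

```text
(no output)
```

View pics/top0c.png

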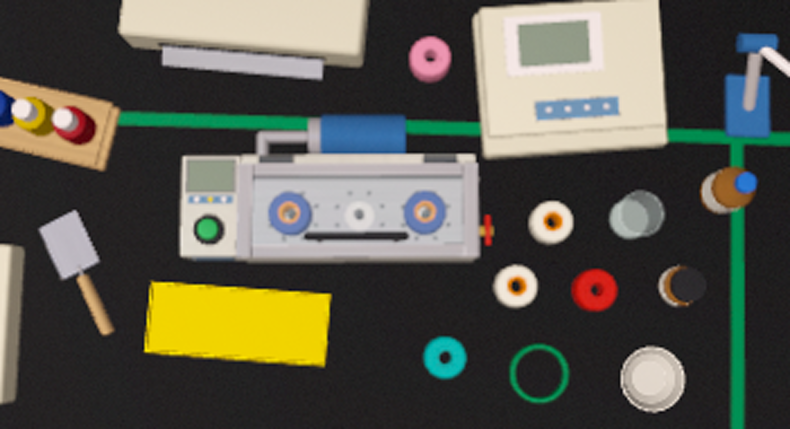

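View pics/scene0c.png

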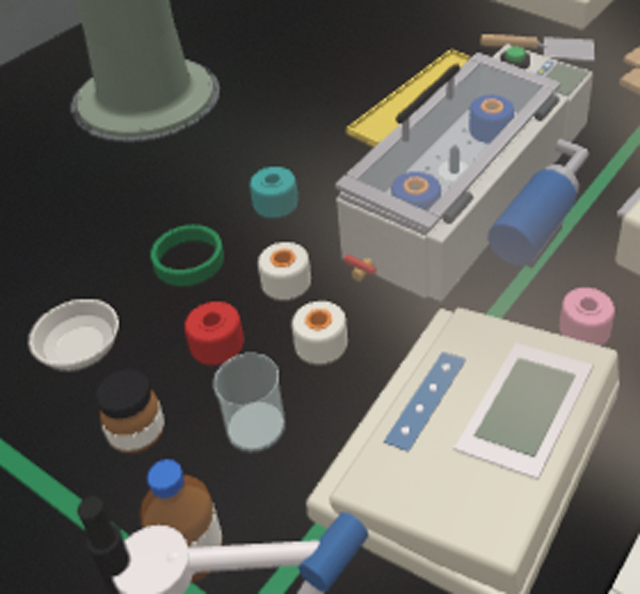

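Two blue bobbins are on spindles (top crop 290,213 and 424,212) with the middle spindle free at 359,215. The handle runs 305–407 at row 236 and the start button is at 208,229. Two whites wait at 551,222 and 515,286. Red, turquoise and pink look-alikes are left alone, and the tray is at 238,323.

```bash
python3 - <<'E'
from h import *
np.set_printoptions(precision=3,suppress=True)
c=cam("top"); im=c["img"]
P=lambda u,v,z:ray(c,(140+u/2.257,110+v/2.258),z)
for n,u,v,z in [("blueC",290,213,.113),("spB",359,214,.109),("blueA",424,212,.113),("whA",551,221,.048),("whB",515,286,.048),("red",595,290,.048),("beaker",638,215,.05),("handleL",305,236,.177),("handleR",407,236,.177),("start",208,229,.128),("turq",445,357,.048),("tank corner fr",477,262,.125),("fl(console)",182,258,.11),("tr1",152,282,.012),("tr2",330,294,.012),("tr3",325,366,.012),("tr4",145,352,.012)]: print(n,P(u,v,z))
s=cam("scene")
Q=lambda u,v,z:ray(s,(130+u/2.2857,125+v/2.2846),z)
for n,u,v,z in [("blueC",491,104,.113),("spB",454,150,.109),("blueA",416,185,.113),("whA",318,318,.048),("whB",283,258,.048),("start",516,53,.128),("handleL",458,68,.177),("handleR",400,120,.177)]: print("s",n,Q(u,v,z))
E
```

```text
blueC [0.555 0.153 0.113]
spB [0.557 0.051 0.109]
blueA [ 0.563 -0.044  0.113]
whA [ 0.562 -0.241  0.048]
whB [ 0.46  -0.187  0.048]
red [ 0.458 -0.31   0.048]
beaker [ 0.575 -0.375  0.05 ]
handleL [0.517 0.123 0.177]
handleR [ 0.522 -0.02   0.177]
start [0.527 0.269 0.128]
turq [ 0.35  -0.083  0.048]
tank corner fr [ 0.491 -0.123  0.125]
fl(console) [0.485 0.308 0.11 ]
tr1 [0.451 0.374 0.012]
tr2 [0.441 0.096 0.012]
tr3 [0.33  0.1   0.012]
tr4 [0.343 0.379 0.012]
s blueC [0.554 0.157 0.113]
s spB [0.564 0.045 0.109]
s blueA [ 0.565 -0.045  0.113]
s whA [ 0.561 -0.242  0.048]
s whB [ 0.463 -0.19   0.048]
s start [0.528 0.271 0.128]
s handleL [0.517 0.126 0.177]
s handleR [ 0.52  -0.014  0.177]
```

```bash
python3 -m creep '[[0.06,[0.03,-0.025,0],-0.12],[0.06,[0.06,-0.05,0],-0.24],[0.06,[0.09,-0.075,0],-0.36],[0.06,[0.12,-0.1,0],-0.48],[0.06,[0.156,-0.125,0],-0.61]]' 40; python3 -m creep '[[0.05,[0,0,0],-0.122],[0.05,[0,0,0],-0.244],[0.05,[0,0,0],-0.366],[0.05,[0,0,0],-0.488],[0.05,[0,0,0],-0.61]]'; python3 - <<'E'
from h import *
o=r.get_obs(); print(o["qpos"],np.degrees(np.arctan2(*rot(o["tool_rot"])[:2,0][::-1]))); print(tool([.519,.053,.24]))
E
```

```text
t: 1.92
ee_pos: [0.3063, -0.3326, 0.2313]
tool_rot: [0.0, 0.877, 0.481, -0.0]
wrist_force: [1.2, -0.5, 0.3]
opening: 0.0596
grip_force: 0.0
t: 2.33
ee_pos: [0.3065, -0.334, 0.2314]
tool_rot: [0.0, 0.691, 0.723, -0.0]
wrist_force: [0.3, -0.4, -0.0]
opening: 0.0502
grip_force: 0.0
[-9.91324118e-01  1.46830459e-01 -4.28923563e-01  9.94689078e-01
 -1.50593450e-05  5.33867692e-01] 92.61294469622038
[ 0.37688872  0.22990701 -0.0086537 ]
```

```bash
python3 -m creep '[[0.05,[0.035,0.02,-0.01],0],[0.05,[0.07,0.043,-0.02],0],[0.05,[0.105,0.064,-0.03],0],[0.05,[0.14,0.086,-0.04],0],[0.05,[0.175,0.107,-0.05],0]]' && python3 -m creep '[[0.05,[0.035,0.02,0],0],[0.05,[0.07,0.042,0],0],[0.05,[0.105,0.063,0],0],[0.05,[0.14,0.084,0],0],[0.05,[0.17,0.104,0],0]]' && python3 -m creep '[[0.05,[0.032,0.019,0],0],[0.05,[0.032,0.019,0],0],[0.05,[0.032,0.019,0],0]]'; python3 - <<'E'
from h import *
np.set_printoptions(precision=4,suppress=True)
c=cam("wrist"); save(c,"w1"); print(-c["R"].T@c["t"]); print(tool([.519,.053,.177]))
for q in ("lid_handle","start_top","white1","blue1"): print(q,nets.search_frame(q,"wrist")[:3])
print(px(c,[[.519,.053,.177],[.557,.051,.109],[.555,.153,.113],[.563,-.044,.113]]))
E
```

```text
t: 2.75
ee_pos: [0.4056, -0.1561, 0.2813]
tool_rot: [0.0, 0.693, 0.72, 0.0]
wrist_force: [0.7, -0.6, 0.2]
opening: 0.0498
grip_force: 0.0
t: 3.17
ee_pos: [0.503, 0.0189, 0.2808]
tool_rot: [0.0, 0.693, 0.721, 0.0]
wrist_force: [-0.1, 0.5, -0.4]
opening: 0.0503
grip_force: 0.0
t: 3.42
ee_pos: [0.5204, 0.0506, 0.2802]
tool_rot: [-0.0, 0.692, 0.722, -0.0]
wrist_force: [0.3, 0.8, -0.2]
opening: 0.0498
grip_force: 0.0
[0.5182 0.1217 0.4225]
[ 0.0036 -0.0006  0.1033]
lid_handle [{'extent': [292.2, 0.0, 453.7, 340.1], 'conf': 0.97}]
start_top []
white1 [{'extent': [252.6, 295.7, 292.2, 346.5], 'conf': 0.94}, {'extent': [169.7, 230.4, 220.2, 281.9], 'conf': 0.87}, {'extent': [317.8, 339.6, 355.6, 347.4], 'conf': 0.77}]
blue1 [{'extent': [287.8, 0.3, 452.9, 341.0], 'conf': 0.41}, {'extent': [189.3, 349.9, 206.0, 364.7], 'conf': 0.4}]
[[317.4482 196.9695]
 [354.2489 182.7586]
 [360.6412  77.6282]
 [353.6848 266.5965]]
```

View pics/w1.png

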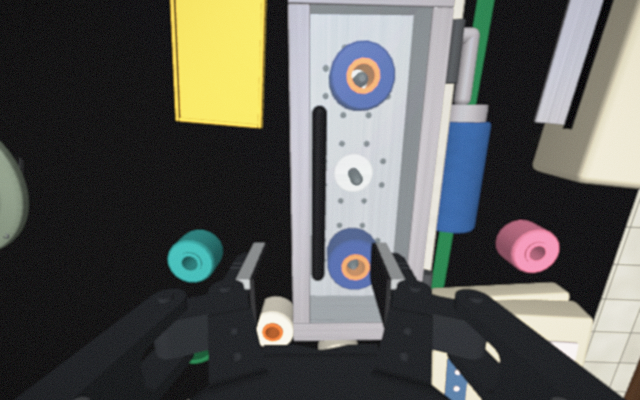

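Handle bar spans (320,108)–(318,278), midway between the fingertips; blue bobbins at (362,76) and (355,265), free spindle at (356,178): all agree with the projections. Descend and grip.

```bash
python3 -m creep '[[0.05,[0.003,0,0.03],0],[0.05,[0.003,0,0.06],0],[0.05,[0.003,0,0.085],0],[0.05,[0.003,0,0.105],0],[0.05,[0.003,0,0.115],0]]' && python3 -m creep '[[0.0,[0,0,0],0],[0.0,[0,0,0],0],[0.0,[0,0,0],0],[0.0,[0,0,0],0],[0.0,[0,0,0],0]]' 40; python3 - <<'E'
from h import *
o=r.get_obs(); print(o["ee_pos"],o["wrist_force"],o["opening"],o["grip_force"])
E
```

```text
t: 4.08
ee_pos: [0.518, 0.0509, 0.1633]
tool_rot: [-0.001, 0.694, 0.72, -0.001]
wrist_force: [-0.1, -0.0, -0.4]
opening: 0.0503
grip_force: 0.0
t: 4.5
ee_pos: [0.5188, 0.0515, 0.1667]
tool_rot: [-0.0, 0.693, 0.721, -0.001]
wrist_force: [-5.4, -2.4, 1.7]
opening: 0.0106
grip_force: 39.0
[0.51875511 0.05146324 0.16669109] [-5.4216759  -2.3529051   1.65940088] 0.010553225154115347 39.04449999332428
```

```bash
python3 -m creep '[[0.0,[0,0.0027,-0.0055],0],[0.0,[0,0.0056,-0.0109],0],[0.0,[0,0.0088,-0.0161],0],[0.0,[0,0.0122,-0.0212],0],[0.0,[0,0.016,-0.026],0]]' && python3 -m creep '[[0.0,[0,0.0038,-0.0048],0],[0.0,[0,0.008,-0.0092],0],[0.0,[0,0.0124,-0.0136],0],[0.0,[0,0.017,-0.0178],0],[0.0,[0,0.0217,-0.0216],0]]'
```

```text
t: 4.92
ee_pos: [0.5333, 0.052, 0.191]
tool_rot: [-0.002, 0.693, 0.721, -0.003]
wrist_force: [-7.7, -3.0, -9.7]
opening: 0.0101
grip_force: 38.8
t: 5.33
ee_pos: [0.5541, 0.0526, 0.2127]
tool_rot: [-0.002, 0.693, 0.721, -0.004]
wrist_force: [-10.4, -4.0, -5.4]
opening: 0.0103
grip_force: 38.9
```

```bash
python3 -m creep '[[0.0,[0,0.0049,-0.0036],0],[0.0,[0,0.0101,-0.0069],0],[0.0,[0,0.0155,-0.01],0],[0.0,[0,0.021,-0.0128],0],[0.0,[0,0.0265,-0.0153],0]]' && python3 -m creep '[[0.0,[0,0.0056,-0.0023],0],[0.0,[0,0.0114,-0.0042],0],[0.0,[0,0.0173,-0.0059],0],[0.0,[0,0.0233,-0.0073],0],[0.0,[0,0.0294,-0.0084],0]]' && python3 -m creep '[[0.0,[0,0.006,-0.0007],0],[0.0,[0,0.0122,-0.0012],0],[0.0,[0,0.0183,-0.0013],0],[0.0,[0,0.0244,-0.0012],0],[0.0,[0,0.0305,-0.0007],0]]'
```

```text
t: 5.75
ee_pos: [0.5805, 0.0535, 0.2296]
tool_rot: [-0.002, 0.693, 0.721, -0.004]
wrist_force: [-14.1, -4.2, 4.9]
opening: 0.0102
grip_force: 39.0
t: 6.17
ee_pos: [0.6118, 0.0545, 0.2399]
tool_rot: [0.0, 0.693, 0.721, -0.002]
wrist_force: [-13.2, -6.0, 14.5]
opening: 0.0102
grip_force: 39.6
t: 6.58
ee_pos: [0.6438, 0.0557, 0.2411]
tool_rot: [0.001, 0.693, 0.721, -0.001]
wrist_force: [-7.0, -3.7, 5.3]
opening: 0.0104
grip_force: 40.4
```

```bash
python3 -m creep '[[0.0,[0,0.0036,0.0004],0],[0.0,[0,0.0072,0.0009],0],[0.0,[0,0.011,0.0016],0],[0.0,[0,0.0145,0.0023],0],[0.0,[0,0.0182,0.0031],0]]' && python3 -m creep '[[0.0,[0,0.0036,0.001],0],[0.0,[0,0.007,0.0022],0],[0.0,[0,0.0106,0.0034],0],[0.0,[0,0.014,0.0046],0],[0.0,[0,0.0173,0.006],0]]' && python3 -m creep '[[0.0,[0,0.0023,0.001],0],[0.0,[0,0.0045,0.002],0],[0.0,[0,0.0068,0.003],0],[0.0,[0,0.009,0.004],0],[0.0,[0,0.009,0.004],0]]'
```

```text
t: 7.0
ee_pos: [0.6621, 0.0564, 0.2377]
tool_rot: [0.001, 0.693, 0.721, -0.0]
wrist_force: [-8.6, -4.7, 6.5]
opening: 0.01
grip_force: 40.7
t: 7.42
ee_pos: [0.6797, 0.0571, 0.2316]
tool_rot: [0.001, 0.693, 0.721, -0.0]
wrist_force: [-6.2, -3.7, 5.6]
opening: 0.0097
grip_force: 40.5
t: 7.83
ee_pos: [0.6825, 0.0572, 0.2304]
tool_rot: [-0.002, 0.693, 0.721, -0.004]
wrist_force: [-29.8, -5.5, 28.7]
opening: 0.0101
grip_force: 42.8
```

```bash
python3 -m creep '[[0.012,[0,-0.003,-0.001],0],[0.025,[0,-0.006,-0.003],0],[0.03,[0,-0.006,-0.003],0],[0.03,[0,-0.006,-0.003],0],[0.03,[0,-0.006,-0.003],0]]' && python3 -m creep '[[0.03,[0,0,-0.02],0],[0.03,[0,0,-0.05],0],[0.03,[0,0,-0.08],0],[0.03,[0,0,-0.1],0],[0.03,[0,0,-0.1],0]]' && python3 - <<'E'
from h import *
np.set_printoptions(precision=4,suppress=True)
c=cam("wrist"); save(c,"w2")
E
```

```text
t: 8.25
ee_pos: [0.6837, 0.0586, 0.2283]
tool_rot: [0.001, 0.693, 0.721, 0.001]
wrist_force: [0.2, -0.9, -0.4]
opening: 0.0302
grip_force: 0.0
t: 8.67
ee_pos: [0.6849, 0.0586, 0.3331]
tool_rot: [0.003, 0.693, 0.721, 0.003]
wrist_force: [-0.8, -0.1, 0.5]
opening: 0.03
grip_force: 0.0
```

View pics/w2.png

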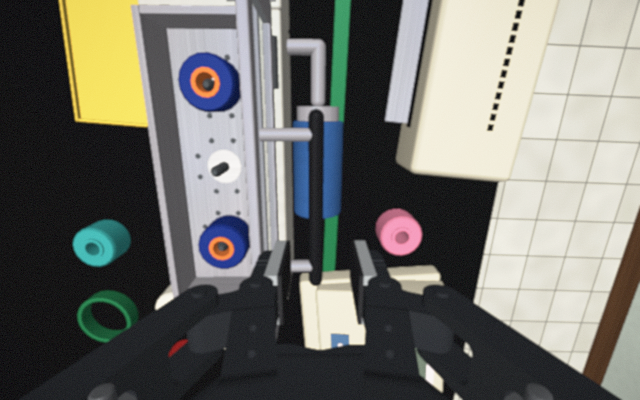

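Lid stands upright on its stop, handle at column 316 beyond it; blue bobbins at (207,82) and (222,246), bare spindle tip at (217,169). Next, turn a quarter over the tank to close along the row.

```bash
python3 -m creep '[[0.08,[-0.01,-0.03,0],-0.12],[0.08,[-0.02,-0.06,0],-0.24],[0.08,[-0.03,-0.09,0],-0.36],[0.08,[-0.04,-0.11,0],-0.48],[0.08,[-0.05,-0.125,0],-0.6]]' && python3 -m creep '[[0.08,[0,0,0],-0.12],[0.08,[0,0,0],-0.24],[0.08,[0,0,0],-0.36],[0.08,[0,0,0],-0.48],[0.08,[0,0,0],-0.6]]' && python3 -m creep '[[0.08,[0,0,0],-0.12],[0.08,[0,0,0],-0.24],[0.08,[0,0,0],-0.371],[0.08,[0,0,0],-0.371]]'; python3 - <<'E'
from h import *
np.set_printoptions(precision=4,suppress=True)
c=cam("wrist"); save(c,"w3"); o=r.get_obs(); print(o["qpos"],np.degrees(np.arctan2(*rot(o["tool_rot"])[:2,0][::-1])))
for q in ("start_top","white1","blue1"): print(q,[(d["extent"],d["conf"]) for d in nets.search_frame(q,"wrist")[:5]])
print(px(c,[[.557,.051,.109],[.555,.153,.113],[.563,-.044,.113]]))
E
```

```text
t: 9.13
ee_pos: [0.5572, 0.0034, 0.3261]
tool_rot: [-0.001, 0.446, 0.895, -0.0]
wrist_force: [0.7, 0.0, -0.4]
opening: 0.08
grip_force: 0.0
t: 9.55
ee_pos: [0.5592, 0.0036, 0.3259]
tool_rot: [-0.001, 0.162, 0.987, 0.0]
wrist_force: [-0.3, -0.2, -0.9]
opening: 0.0802
grip_force: 0.0
t: 9.88
ee_pos: [0.5592, 0.0037, 0.3259]
tool_rot: [-0.001, -0.021, 1.0, 0.0]
wrist_force: [-1.6, 0.5, -0.3]
opening: 0.0802
grip_force: 0.0
[-0.1256  0.3032  0.0166  1.286   0.0001 -0.163 ] -177.85736207134934
start_top [([544.3, 143.7, 572.8, 169.7], 0.72)]
white1 [([119.2, 133.7, 175.5, 182.0], 0.89), ([147.7, 57.9, 211.9, 112.0], 0.83), ([261.5, 317.3, 300.9, 333.2], 0.69), ([56.8, 50.4, 121.6, 103.3], 0.66), ([233.4, 0.0, 285.2, 26.4], 0.66)]
blue1 [([411.7, 147.0, 475.9, 200.8], 0.8), ([250.7, 148.2, 309.0, 198.1], 0.56)]
[[360.1356 172.839 ]
 [447.2936 175.379 ]
 [279.5022 175.2021]]
```

View pics/w3.png

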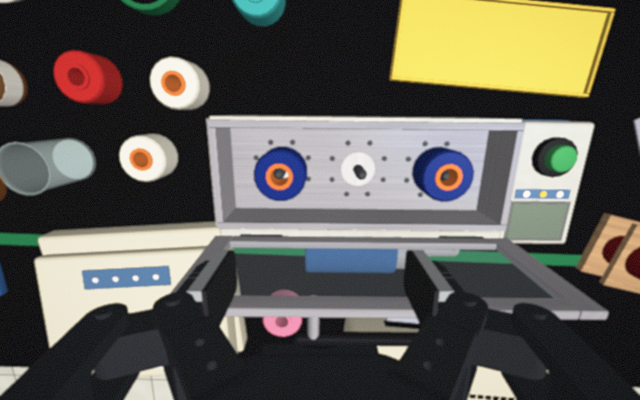

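Row of spindles at row ~175: blues' tubes at (279,176) and (449,178), spindle tip at (360,172); whites' tubes at (173,83) and (141,159); tray at the top right; button at (562,158).

```bash
cat >> h.py <<'E'
def orange(c,guess,rad,z):
    hsv=cv2.cvtColor(c["img"],cv2.COLOR_RGB2HSV); m=cv2.inRange(hsv,(5,110,90),(20,255,255))
    k=np.zeros_like(m); cv2.circle(k,tuple(int(g) for g in guess),rad,255,-1)
    p=cv2.findNonZero(m&k)
    (u,v),rr=cv2.minEnclosingCircle(cv2.convexHull(p)); e=cv2.fitEllipse(cv2.convexHull(p))
    return e, ray(c,e[0],z), ray(c,(u,v),z)
E
python3 - <<'E'
from h import *
np.set_printoptions(precision=4,suppress=True)
c=cam("wrist")
for n,g,rd,z in [("blueA",(279,176),26,.113),("blueC",(449,178),26,.113),("whB",(173,83),24,.048),("whA",(141,159),24,.048)]: print(n,*orange(c,g,rd,z))
g=cv2.cvtColor(c["img"],cv2.COLOR_RGB2HSV)
print("spB",ray(c,(361,172),.109),"start",ray(c,(565,158),.128),"foot plate",ray(c,(358,170),.065))
m=cv2.inRange(g,(22,120,120),(33,255,255)); k,_=cv2.findContours(m,0,1); k=max(k,key=cv2.contourArea)
b=cv2.boxPoints(cv2.minAreaRect(k)); print("tray",b,[ray(c,x,.012) for x in b])
print(tool([.56,-.046,.2]))
E
```

```text
blueA ((279.12469482421875, 176.035400390625), (24.985042572021484, 25.95720863342285), 125.9188461303711) [ 0.5643 -0.0447  0.113 ] [ 0.5642 -0.0446  0.113 ]
blueC ((448.3675231933594, 175.7925567626953), (24.293384552001953, 26.865251541137695), 53.07155990600586) [0.5566 0.1546 0.113 ] [0.5569 0.1548 0.113 ]
whB ((172.8499298095703, 83.12761688232422), (22.064144134521484, 25.920665740966797), 141.74815368652344) [ 0.4617 -0.1893  0.048 ] [ 0.4616 -0.1891  0.048 ]
whA ((141.13421630859375, 159.35877990722656), (20.04690933227539, 23.356168746948242), 127.49959564208984) [ 0.5618 -0.2423  0.048 ] [ 0.562  -0.2425  0.048 ]
spB [0.5567 0.052  0.109 ] start [0.529  0.2744 0.128 ] foot plate [0.5624 0.054  0.065 ]
tray [[388.9173  78.9931]
 [396.5586 -12.7034]
 [614.2965   5.4414]
 [606.6552  97.1379]] [array([0.4429, 0.0947, 0.012 ]), array([0.3326, 0.0935, 0.012 ]), array([0.3426, 0.3798, 0.012 ]), array([0.4553, 0.4037, 0.012 ])]
[ 0.0012 -0.0495  0.127 ]
```

```bash
python3 -m creep '[[0.08,[-0.003,-0.03,0.02],0],[0.08,[-0.003,-0.048,0.06],0],[0.08,[-0.003,-0.048,0.1],0],[0.08,[-0.003,-0.048,0.13],0],[0.08,[-0.003,-0.048,0.15],0]]' && python3 -m creep '[[0.08,[0,0,0.025],0],[0.08,[0,0,0.05],0],[0.08,[0,0,0.075],0],[0.08,[0,0,0.09],0],[0.08,[0,0,0.098],0]]' && python3 -m creep '[[0.0,[0,0,0],0],[0.0,[0,0,0],0],[0.0,[0,0,0],0],[0.0,[0,0,0],0],[0.0,[0,0,0],0]]' 50
```

```text
t: 10.55
ee_pos: [0.5623, -0.0444, 0.1738]
tool_rot: [-0.002, -0.018, 1.0, 0.001]
wrist_force: [0.3, -0.4, -0.6]
opening: 0.0802
grip_force: 0.0
t: 10.97
ee_pos: [0.5627, -0.044, 0.077]
tool_rot: [-0.002, -0.019, 1.0, 0.0]
wrist_force: [-0.9, 0.2, -0.0]
opening: 0.0798
grip_force: 0.0
t: 11.38
ee_pos: [0.5651, -0.0444, 0.0804]
tool_rot: [0.001, -0.02, 1.0, -0.0]
wrist_force: [1.3, 0.8, -1.1]
opening: 0.063
grip_force: 54.8
```

```bash
python3 -m creep '[[0.0,[0,0,-0.02],0],[0.0,[0,0,-0.05],0],[0.0,[0,0,-0.085],0],[0.0,[0,0,-0.12],0],[0.0,[0,0,-0.13],0]]' && python3 -m creep '[[0.0,[0.018,0.022,0],0],[0.0,[0.036,0.046,0],0],[0.0,[0.054,0.07,0],0],[0.0,[0.072,0.092,0],0],[0.0,[0.085,0.112,0],0]]' && python3 -m creep '[[0.0,[0.018,0.022,0],0],[0.0,[0.036,0.046,0],0],[0.0,[0.054,0.07,0],0],[0.0,[0.072,0.092,0],0],[0.0,[0.084,0.111,0],0]]' && python3 - <<'E'
from h import *
o=r.get_obs(); print(o["opening"],o["grip_force"],tool([.3885,.172,.02]))
E
```

```text
t: 11.8
ee_pos: [0.5672, -0.0449, 0.2157]
tool_rot: [0.004, -0.02, 1.0, -0.001]
wrist_force: [1.5, 0.4, -1.1]
opening: 0.0628
grip_force: 55.5
t: 12.22
ee_pos: [0.4731, 0.0653, 0.2094]
tool_rot: [-0.0, -0.02, 1.0, 0.0]
wrist_force: [-0.4, 1.0, -0.9]
opening: 0.0627
grip_force: 55.5
t: 12.63
ee_pos: [0.3847, 0.1729, 0.2094]
tool_rot: [-0.0, -0.02, 1.0, 0.0]
wrist_force: [0.3, 0.4, -1.0]
opening: 0.0631
grip_force: 55.5
0.06307852172517138 55.46152152121067 [-0.00390692 -0.00111681  0.18944708]
```

```bash
python3 -m creep '[[0.0,[-0.003,0,0.035],0],[0.0,[-0.003,0,0.07],0],[0.0,[-0.003,0,0.105],0],[0.0,[-0.003,0,0.14],0],[0.0,[-0.003,0,0.165],0]]' && python3 -m creep '[[0.0,[0,0,0.01],0],[0.0,[0,0,0.017],0],[0.0,[0,0,0.022],0],[0.0,[0,0,0.024],0],[0.0,[0,0,0.024],0]]'
```

```text
t: 13.05
ee_pos: [0.3885, 0.1718, 0.0424]
tool_rot: [-0.001, -0.02, 1.0, -0.0]
wrist_force: [-0.4, -0.5, -1.3]
opening: 0.0629
grip_force: 55.4
t: 13.47
ee_pos: [0.3903, 0.1721, 0.0208]
tool_rot: [0.0, -0.02, 1.0, 0.0]
wrist_force: [-0.1, 0.1, -0.7]
opening: 0.0632
grip_force: 55.5
```

```bash
python3 -m creep '[[0.0,[0,0,0.0015],0],[0.0,[0,0,0.003],0],[0.0,[0,0,0.003],0]]' && python3 -m creep '[[0.08,[0,0,0],0],[0.08,[0,0,0],0],[0.08,[0,0,0],0],[0.08,[0,0,0],0]]' && python3 -m creep '[[0.08,[0,0,-0.03],0],[0.08,[0,0,-0.07],0],[0.08,[0,0,-0.11],0],[0.08,[0,0,-0.15],0],[0.08,[0,0,-0.18],0]]' && python3 - <<'E'
from h import *
o=r.get_obs(); print(tool([.5575,.155,.079]))
E
```

```text
t: 13.72
ee_pos: [0.3908, 0.1722, 0.0183]
tool_rot: [0.001, -0.02, 1.0, 0.0]
wrist_force: [0.9, -0.3, 0.6]
opening: 0.0629
grip_force: 55.8
t: 14.05
ee_pos: [0.3897, 0.172, 0.0176]
tool_rot: [0.0, -0.02, 1.0, 0.0]
wrist_force: [0.4, 0.2, 0.1]
opening: 0.0798
grip_force: 0.0
t: 14.47
ee_pos: [0.3902, 0.1721, 0.2007]
tool_rot: [0.001, -0.02, 1.0, 0.0]
wrist_force: [0.8, -0.7, 0.9]
opening: 0.0796
grip_force: 0.0
[-0.16617486 -0.0237649   0.12210524]
```

```bash
python3 -m creep '[[0.08,[-0.035,-0.005,0],0],[0.08,[-0.07,-0.01,0],0],[0.08,[-0.105,-0.015,0],0],[0.08,[-0.14,-0.02,0],0],[0.08,[-0.166,-0.024,0],0]]' && python3 -m creep '[[0.08,[0,0,0.03],0],[0.08,[0,0,0.065],0],[0.08,[0,0,0.095],0],[0.08,[0,0,0.115],0],[0.08,[0,0,0.122],0]]' && python3 -m creep '[[0.0,[0,0,0],0],[0.0,[0,0,0],0],[0.0,[0,0,0],0],[0.0,[0,0,0],0],[0.0,[0,0,0],0]]' && python3 -m creep '[[0.0,[0,0,-0.02],0],[0.0,[0,0,-0.05],0],[0.0,[0,0,-0.085],0],[0.0,[0,0,-0.12],0],[0.0,[0,0,-0.13],0]]' && python3 - <<'E'
from h import *
o=r.get_obs(); print(tool([.3935,.302,.021]))
E
```

```text
t: 14.88
ee_pos: [0.5592, 0.1541, 0.1974]
tool_rot: [0.001, -0.019, 1.0, 0.0]
wrist_force: [1.3, -0.1, 0.6]
opening: 0.08
grip_force: 0.0
t: 15.3
ee_pos: [0.5536, 0.154, 0.0716]
tool_rot: [-0.003, -0.02, 1.0, -0.0]
wrist_force: [-0.4, -1.1, -0.5]
opening: 0.0803
grip_force: 0.0
t: 15.72
ee_pos: [0.5575, 0.1547, 0.0769]
tool_rot: [0.001, -0.02, 1.0, 0.0]
wrist_force: [-0.4, -0.8, -1.2]
opening: 0.0635
grip_force: 54.9
t: 16.13
ee_pos: [0.5595, 0.155, 0.212]
tool_rot: [0.005, -0.02, 1.0, 0.001]
wrist_force: [1.1, -0.0, -0.5]
opening: 0.0635
grip_force: 55.5
[0.16190391 0.1531871  0.18966338]
```

```bash
python3 -m creep '[[0.0,[0.025,0.02,0],0],[0.0,[0.05,0.045,0],0],[0.0,[0.075,0.07,0],0],[0.0,[0.1,0.095,0],0],[0.0,[0.125,0.118,0],0]]' && python3 -m creep '[[0.0,[0.02,0.02,0.01],0],[0.0,[0.036,0.035,0.04],0],[0.0,[0.036,0.035,0.075],0],[0.0,[0.036,0.035,0.11],0],[0.0,[0.036,0.035,0.14],0]]' && python3 - <<'E'
from h import *
o=r.get_obs(); print(tool([.3935,.302,.017]))
E
```

```text
t: 16.55
ee_pos: [0.4257, 0.2685, 0.2057]
tool_rot: [0.0, -0.019, 1.0, 0.0]
wrist_force: [0.1, 0.4, -1.2]
opening: 0.0634
grip_force: 55.5
t: 16.97
ee_pos: [0.3889, 0.3014, 0.0642]
tool_rot: [0.0, -0.02, 1.0, 0.0]
wrist_force: [1.1, -0.0, -0.6]
opening: 0.0636
grip_force: 55.5
[-0.00460294  0.00037001  0.04718979]
```

Place, release, then go look at the whites.

```bash
python3 -m creep '[[0.0,[-0.003,0,0.02],0],[0.0,[-0.003,0,0.035],0],[0.0,[-0.003,0,0.042],0],[0.0,[-0.003,0,0.046],0],[0.0,[-0.003,0,0.048],0]]' && python3 -m creep '[[0.08,[0,0,0],0],[0.08,[0,0,0],0],[0.08,[0,0,0],0],[0.08,[0,0,0],0]]' && python3 -m creep '[[0.08,[0,0,-0.03],0],[0.08,[0,0,-0.07],0],[0.08,[0,0,-0.11],0],[0.08,[0,0,-0.15],0],[0.08,[0,0,-0.19],0]]' && python3 -m creep '[[0.08,[-0.008,-0.04,-0.02],0],[0.08,[-0.016,-0.08,-0.04],0],[0.08,[-0.024,-0.12,-0.06],0],[0.08,[-0.032,-0.16,-0.08],0],[0.08,[-0.04,-0.2,-0.08],0]]' && python3 -m creep '[[0.08,[-0.008,-0.04,0],0],[0.08,[-0.016,-0.08,0],0],[0.08,[-0.024,-0.12,0],0],[0.08,[-0.032,-0.16,0],0],[0.08,[-0.04,-0.2,0],0]]' && python3 - <<'E'
from h import *
np.set_printoptions(precision=4,suppress=True)
c=cam("wrist"); save(c,"w4"); o=r.get_obs(); print(o["ee_pos"])
print(px(c,[[.4617,-.189,.048],[.562,-.242,.048],[.558,.053,.109],[.564,-.045,.109],[.556,.154,.109]]))
E
```

```text
t: 17.38
ee_pos: [0.3928, 0.3013, 0.0175]
tool_rot: [0.0, -0.02, 1.0, 0.0]
wrist_force: [-0.1, -0.6, -1.5]
opening: 0.0633
grip_force: 55.5
t: 17.72
ee_pos: [0.3934, 0.3016, 0.0184]
tool_rot: [0.001, -0.02, 1.0, 0.0]
wrist_force: [0.6, 0.2, 0.7]
opening: 0.0799
grip_force: 0.0
t: 18.13
ee_pos: [0.3924, 0.301, 0.21]
tool_rot: [0.0, -0.02, 1.0, 0.0]
wrist_force: [0.6, 0.2, -1.1]
opening: 0.0798
grip_force: 0.0
t: 18.55
ee_pos: [0.4387, 0.1145, 0.2894]
tool_rot: [0.003, -0.02, 1.0, 0.0]
wrist_force: [1.4, 0.4, -0.1]
opening: 0.0802
grip_force: 0.0
t: 18.97
ee_pos: [0.4853, -0.0848, 0.2867]
tool_rot: [0.001, -0.019, 1.0, -0.0]
wrist_force: [1.0, 0.3, -0.2]
opening: 0.08
grip_force: 0.0
[ 0.4874 -0.0918  0.2864]
[[236.2877 146.8182]
 [198.8651 221.9398]
 [439.2651 247.0022]
 [352.6263 248.7183]
 [528.0865 248.6103]]
```

View pics/w4.png

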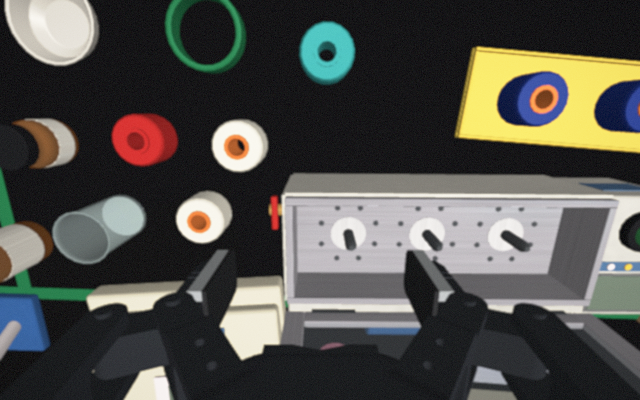

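Spindle tips at (351,246), (438,246), (526,247), whites' tubes at (237,146) and (200,221) — all as predicted; blues stand in the tray.

```bash
python3 - <<'E'
from h import *
np.set_printoptions(precision=4,suppress=True)
c=cam("wrist")
for n,g,z in [("whB",(238,147),.048),("whA",(200,221),.048)]: print(n,orange(c,g,22,z))
for u in [(351,246),(438,246),(526,247)]: print(ray(c,u,.112))
print(ray(c,(275,212),.05)); e=orange(c,(200,221),22,.048)[1]; print(tool([e[0],e[1],.013]))
E
```

```text
whB (((242.63084411621094, 145.39625549316406), (23.347654342651367, 24.725086212158203), 132.11428833007812), array([ 0.4615, -0.1894,  0.048 ]), array([ 0.4616, -0.1896,  0.048 ]))
whA (((205.27017211914062, 220.61410522460938), (20.682218551635742, 22.881723403930664), 116.73865509033203), array([ 0.5615, -0.2426,  0.048 ]), array([ 0.5615, -0.2425,  0.048 ]))
[ 0.5617 -0.056   0.112 ]
[0.5583 0.0412 0.112 ]
[0.556  0.1393 0.112 ]
[ 0.5456 -0.1502  0.05  ]
[-0.0696 -0.1562  0.2737]
```

```bash
python3 -m creep '[[0.08,[-0.016,-0.035,0],0],[0.08,[-0.03,-0.07,0],0],[0.08,[-0.046,-0.105,0.02],0],[0.08,[-0.062,-0.14,0.04],0],[0.08,[-0.0696,-0.156,0.07],0]]' && python3 -m creep '[[0.08,[0,0,0.035],0],[0.08,[0,0,0.07],0],[0.08,[0,0,0.105],0],[0.08,[0,0,0.12],0],[0.08,[0,0,0.12],0]]' && python3 - <<'E'
from h import *
print(tool([.5615,-.2426,.013]))
E
```

```text
t: 19.48
ee_pos: [0.5639, -0.2395, 0.2179]
tool_rot: [0.003, -0.019, 1.0, -0.002]
wrist_force: [0.1, -0.7, -0.5]
opening: 0.0798
grip_force: 0.0
t: 19.9
ee_pos: [0.5579, -0.2333, 0.0917]
tool_rot: [-0.003, -0.02, 1.0, 0.002]
wrist_force: [0.2, 0.4, 0.4]
opening: 0.0799
grip_force: 0.0
[-0.00374906 -0.00976611  0.07863107]
```

```bash
python3 -m creep '[[0.08,[0,-0.009,0.01],0],[0.08,[0,-0.009,0.01],0],[0.08,[0,-0.009,0.01],0],[0.08,[0,-0.009,0.01],0]]' && python3 - <<'E'
from h import *
np.set_printoptions(precision=4,suppress=True)
print(tool([.5615,-.2426,.013]))
c=cam("wrist"); p=px(c,[.5615,-.2426,.048])[0]; print(p); print(orange(c,p,60,.048))
E
```

```text
t: 20.23
ee_pos: [0.5623, -0.2455, 0.0875]
tool_rot: [0.001, -0.019, 1.0, -0.001]
wrist_force: [-0.5, -0.4, -0.1]
opening: 0.08
grip_force: 0.0
[0.0008 0.0031 0.0745]
[325.1748 225.9787]
(((324.68902587890625, 225.63526916503906), (45.75238800048828, 47.96222686767578), 88.05045318603516), array([ 0.5613, -0.2429,  0.048 ]), array([ 0.5613, -0.2429,  0.048 ]))
```

```bash
python3 -m creep '[[0.08,[0.001,0.003,0.03],0],[0.08,[0.001,0.003,0.055],0],[0.08,[0.001,0.003,0.068],0],[0.08,[0.001,0.003,0.0745],0],[0.08,[0.001,0.003,0.0745],0]]' && python3 -m creep '[[0.0,[0,0,0],0],[0.0,[0,0,0],0],[0.0,[0,0,0],0],[0.0,[0,0,0],0],[0.0,[0,0,0],0]]' 50 && python3 -m creep '[[0.0,[0,0,-0.03],0],[0.0,[0,0,-0.07],0],[0.0,[0,0,-0.11],0],[0.0,[0,0,-0.15],0],[0.0,[0,0,-0.18],0]]' && python3 -m creep '[[0.0,[0.002,0.04,0],0],[0.0,[0.004,0.08,0],0],[0.0,[0.006,0.12,0],0],[0.0,[0.006,0.15,0],0],[0.0,[0.006,0.15,0],0]]' && python3 -m creep '[[0.0,[0,0,0],0],[0.0,[0,0,0],0],[0.0,[0,0,0],0]]' && python3 - <<'E'
from h import *
np.set_printoptions(precision=4,suppress=True)
c=cam("wrist"); save(c,"w5"); o=r.get_obs(); print(o["ee_pos"])
print(px(c,[[.558,.054,.109],[.564,-.045,.109],[.556,.154,.109]]))
print(px(c,np.array(o["ee_pos"])+[0,0,.035]))
print(orange(c,px(c,np.array(o["ee_pos"])+[0,0,.035])[0],50,o["ee_pos"][2]+.035))
E
```

```text
t: 20.7
ee_pos: [0.5596, -0.2415, 0.0107]
tool_rot: [-0.001, -0.02, 1.0, 0.0]
wrist_force: [0.1, -0.4, -0.2]
opening: 0.0801
grip_force: 0.0
t: 21.12
ee_pos: [0.5614, -0.2427, 0.0132]
tool_rot: [0.001, -0.02, 1.0, -0.001]
wrist_force: [-1.0, -0.3, 6.8]
opening: 0.0635
grip_force: 55.6
t: 21.53
ee_pos: [0.5608, -0.2422, 0.1952]
tool_rot: [0.001, -0.02, 1.0, -0.001]
wrist_force: [1.4, -1.3, -1.0]
opening: 0.0633
grip_force: 56.4
t: 21.95
ee_pos: [0.5469, -0.0868, 0.1917]
tool_rot: [-0.0, -0.023, 1.0, 0.002]
wrist_force: [-0.2, -0.8, -1.7]
opening: 0.0638
grip_force: 56.4
t: 22.2
ee_pos: [0.5485, -0.0933, 0.1915]
tool_rot: [0.0, -0.019, 1.0, -0.0]
wrist_force: [-0.4, -0.7, -2.1]
opening: 0.0635
grip_force: 56.4
[ 0.5484 -0.0935  0.1913]
[[508.8332 225.2042]
 [381.3748 227.8098]
 [636.7042 227.444 ]]
[[320.0373 294.3876]]
(((319.9276428222656, 294.33935546875), (68.97091674804688, 76.64420318603516), 90.01258087158203), array([ 0.5484, -0.0935,  0.2263]), array([ 0.5487, -0.0935,  0.2263]))
```

View pics/w5.png

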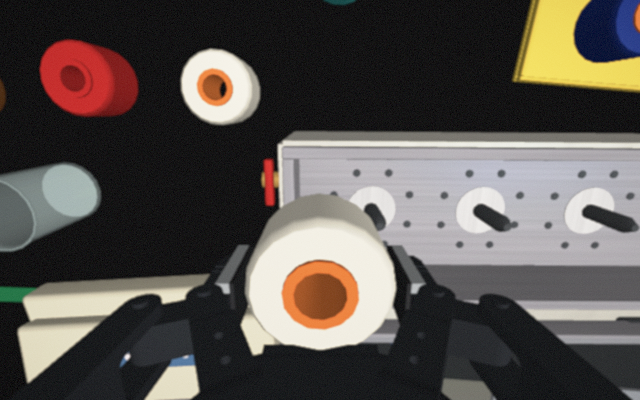

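Held bobbin is centred on the TCP (tube at 320,294). Spindle tips A ≈(378,224), B ≈(508,226); zoom for accuracy.

```bash
python3 - <<'E'
import cv2
a=cv2.imread("pics/w5.png")[170:260,340:640]; cv2.imwrite("pics/w5c.png",cv2.resize(a,(780,234),interpolation=cv2.INTER_CUBIC))
E
```

```text
(no output)
```

View pics/w5c.png

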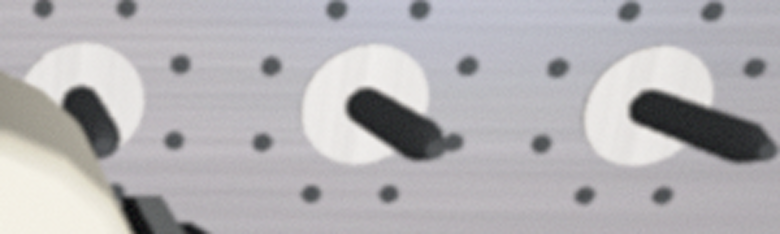

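```bash
python3 -m creep '[[0.0,[-0.008,0.025,0],0],[0.0,[-0.0174,0.0474,0.01],0],[0.0,[-0.0174,0.0474,0.035],0],[0.0,[-0.0174,0.0474,0.055],0],[0.0,[-0.0174,0.0474,0.062],0]]' && python3 -m creep '[[0.0,[0,0,0],0],[0.0,[0,0,0],0],[0.0,[0,0,0],0]]' && python3 - <<'E'
from h import *
np.set_printoptions(precision=4,suppress=True)
print(tool([.564,-.0455,.0785]))
E
```

```text
t: 22.67
ee_pos: [0.5621, -0.0446, 0.1264]
tool_rot: [-0.002, -0.019, 1.0, 0.0]
wrist_force: [-0.3, 0.1, -1.4]
opening: 0.0639
grip_force: 56.4
t: 22.92
ee_pos: [0.5647, -0.0451, 0.1306]
tool_rot: [0.001, -0.019, 1.0, -0.0]
wrist_force: [0.2, -0.3, -1.7]
opening: 0.0635
grip_force: 56.4
[ 0.0009 -0.0003  0.0521]
```

```bash
python3 -m creep '[[0.0,[0.0005,0,0.01],0],[0.0,[0.0005,0,0.02],0],[0.0,[0.0005,0,0.03],0],[0.0,[0.0005,0,0.038],0],[0.0,[0.0005,0,0.045],0]]' && python3 -m creep '[[0.0,[0,0,0.003],0],[0.0,[0,0,0.006],0],[0.0,[0,0,0.007],0],[0.0,[0,0,0.007],0]]'
```

```text
t: 23.33
ee_pos: [0.5626, -0.0441, 0.083]
tool_rot: [-0.001, -0.02, 1.0, 0.0]
wrist_force: [0.1, -0.2, -2.5]
opening: 0.0636
grip_force: 56.4
t: 23.67
ee_pos: [0.5629, -0.0441, 0.0782]
tool_rot: [-0.0, -0.02, 1.0, -0.0]
wrist_force: [-3.5, 0.2, 5.4]
opening: 0.0635
grip_force: 57.0
```

```bash
python3 -m creep '[[0.08,[0,0,0],0],[0.08,[0,0,0],0],[0.08,[0,0,0],0],[0.08,[0,0,0],0]]' && python3 -m creep '[[0.08,[0,0,-0.02],0],[0.08,[0,0,-0.05],0],[0.08,[0,0,-0.085],0],[0.08,[0,0,-0.12],0],[0.08,[0,0,-0.15],0]]' && python3 -m creep '[[0.08,[0.023,-0.03,0],0],[0.08,[0.046,-0.06,0],0],[0.08,[0.069,-0.09,0],0],[0.08,[0.09,-0.12,0],0],[0.08,[0.1075,-0.14,0],0]]'  && python3 -m creep '[[0.08,[0,0,0.02],0],[0.08,[0,0,0.05],0],[0.08,[0,0,0.08],0],[0.08,[0,0,0.08],0],[0.08,[0,0,0.08],0]]' && python3 - <<'E'
from h import *
np.set_printoptions(precision=4,suppress=True)
c=cam("wrist"); save(c,"w6"); p=px(c,[.4615,-.1894,.048])[0]; print(p); e=orange(c,p,70,.048); print(e); print(tool([e[1][0],e[1][1],.0135]))
E
```

```text
t: 24.0
ee_pos: [0.5637, -0.0443, 0.0775]
tool_rot: [0.0, -0.02, 1.0, -0.0]
wrist_force: [0.1, 0.1, 0.9]
opening: 0.0803
grip_force: 0.0
t: 24.42
ee_pos: [0.5636, -0.0443, 0.2297]
tool_rot: [0.001, -0.02, 1.0, -0.0]
wrist_force: [1.4, -0.9, 0.3]
opening: 0.0798
grip_force: 0.0
t: 24.83
ee_pos: [0.4602, -0.1905, 0.2276]
tool_rot: [0.0, -0.019, 1.0, -0.001]
wrist_force: [-0.4, 0.5, 0.2]
opening: 0.0798
grip_force: 0.0
t: 25.25
ee_pos: [0.4602, -0.1878, 0.1466]
tool_rot: [-0.002, -0.02, 1.0, 0.001]
wrist_force: [0.1, -0.7, -0.4]
opening: 0.0798
grip_force: 0.0
[318.0303 202.5466]
(((317.6228942871094, 202.16842651367188), (35.470664978027344, 36.37945556640625), 85.2305908203125), array([ 0.4612, -0.1897,  0.048 ]), array([ 0.4611, -0.1899,  0.048 ]))
[ 0.0003 -0.0014  0.1345]
```

```bash
python3 -m creep '[[0.08,[0,-0.0015,0.035],0],[0.08,[0,-0.0015,0.07],0],[0.08,[0,-0.0015,0.105],0],[0.08,[0,-0.0015,0.125],0],[0.08,[0,-0.0015,0.134],0]]' && python3 -m creep '[[0.0,[0,0,0],0],[0.0,[0,0,0],0],[0.0,[0,0,0],0],[0.0,[0,0,0],0],[0.0,[0,0,0],0]]' && python3 -m creep '[[0.0,[0,0,-0.03],0],[0.0,[0,0,-0.07],0],[0.0,[0,0,-0.11],0],[0.0,[0,0,-0.15],0],[0.0,[0,0,-0.185],0]]' && python3 -m creep '[[0.0,[-0.01,0.035,0],0],[0.0,[-0.022,0.07,0],0],[0.0,[-0.033,0.105,0],0],[0.0,[-0.044,0.14,0],0],[0.0,[-0.054,0.17,0],0]]' && python3 -m creep '[[0.0,[-0.01,0.035,0],0],[0.0,[-0.022,0.07,0],0],[0.0,[-0.032,0.105,0],0],[0.0,[-0.034,0.119,0],0],[0.0,[-0.034,0.119,0],0]]' && python3 -m creep '[[0.0,[0,0,0],0],[0.0,[0,0,0],0],[0.0,[0,0,0],0]]' && python3 - <<'E'
from h import *
np.set_printoptions(precision=4,suppress=True)
c=cam("wrist"); save(c,"w7",(290,160,640,310),2.2); o=r.get_obs(); print(o["ee_pos"],o["opening"])
print((px(c,[[.5565,.153,.109],[.560,.054,.109]])-[290,160])*2.2)
print(orange(c,px(c,np.array(o["ee_pos"])+[0,0,.035])[0],50,o["ee_pos"][2]+.035)[1], tool([.5565,.153,.13]))
E
```

```text
t: 25.72
ee_pos: [0.4615, -0.1897, 0.0125]
tool_rot: [-0.0, -0.02, 1.0, 0.0]
wrist_force: [-0.6, 0.6, 0.2]
opening: 0.0802
grip_force: 0.0
t: 26.13
ee_pos: [0.4625, -0.1905, 0.0147]
tool_rot: [0.001, -0.02, 1.0, -0.001]
wrist_force: [0.4, -0.1, -2.2]
opening: 0.0618
grip_force: 54.6
t: 26.55
ee_pos: [0.4616, -0.1899, 0.2018]
tool_rot: [0.001, -0.02, 1.0, -0.001]
wrist_force: [0.4, -0.5, -2.0]
opening: 0.0618
grip_force: 55.9
t: 26.97
ee_pos: [0.5089, -0.0158, 0.1994]
tool_rot: [0.001, -0.02, 1.0, 0.0]
wrist_force: [0.5, -0.8, -0.3]
opening: 0.0622
grip_force: 55.9
t: 27.38
ee_pos: [0.5383, 0.1057, 0.199]
tool_rot: [0.001, -0.022, 1.0, 0.001]
wrist_force: [-0.0, 0.0, -2.0]
opening: 0.062
grip_force: 55.9
t: 27.63
ee_pos: [0.5378, 0.1012, 0.1986]
tool_rot: [0.0, -0.019, 1.0, -0.0]
wrist_force: [1.1, -0.7, -2.0]
opening: 0.0616
grip_force: 55.9
[0.5379 0.1012 0.1986] 0.06197347396984993
[[205.8658 150.4884]
 [-64.2385 149.7894]]
[0.5351 0.1009 0.2336] [-0.0205  0.0511  0.0686]
```

View pics/w7.png

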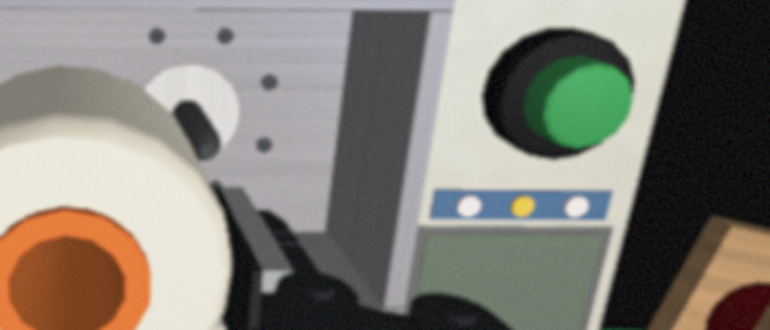

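Spindle C's tip is at crop (208,150), within 1 px of prediction; the held tube is 2–3 mm nearer the robot than the TCP, so compensate. Green button top at crop (590,105).

```bash
python3 -m creep '[[0.0,[-0.01,0.025,0],0],[0.0,[-0.0225,0.051,0.01],0],[0.0,[-0.0225,0.051,0.035],0],[0.0,[-0.0225,0.051,0.055],0],[0.0,[-0.0225,0.051,0.066],0]]' && python3 -m creep '[[0.0,[0,0,0],0],[0.0,[0,0,0],0],[0.0,[0,0,0],0]]' && python3 - <<'E'
from h import *
np.set_printoptions(precision=4,suppress=True)
c=cam("wrist"); o=r.get_obs()
print(o["ee_pos"],tool([.5585,.153,.080]), orange(c,px(c,np.array(o["ee_pos"])+[-.002,0,.0335])[0],50,o["ee_pos"][2]+.0335))
print("start",[ray(c,( (d["extent"][0]+d["extent"][2])/2,(d["extent"][1]+d["extent"][3])/2),.124) for d in nets.search_frame("start_top","wrist")[:1]])
hsv=cv2.cvtColor(c["img"],cv2.COLOR_RGB2HSV); m=cv2.inRange(hsv,(60,120,130),(85,255,255)); k,_=cv2.findContours(m,0,1)
k=max(k,key=cv2.contourArea); e=cv2.fitEllipse(k); print(e,ray(c,e[0],.128))
E
```

```text
t: 28.1
ee_pos: [0.5573, 0.1533, 0.1301]
tool_rot: [-0.002, -0.019, 1.0, -0.0]
wrist_force: [-0.2, -1.2, -1.1]
opening: 0.0619
grip_force: 55.9
t: 28.35
ee_pos: [0.5594, 0.1537, 0.1336]
tool_rot: [0.001, -0.019, 1.0, 0.0]
wrist_force: [-0.7, -0.4, -1.0]
opening: 0.062
grip_force: 55.9
[0.5596 0.1538 0.1339] [ 0.0013 -0.0008  0.0539] (((319.9632873535156, 288.65032958984375), (68.76815032958984, 76.28636932373047), 89.6358413696289), array([0.5573, 0.1533, 0.1674]), array([0.5577, 0.1533, 0.1674]))
start [array([0.5283, 0.2719, 0.124 ])]
((559.9998779296875, 201.7744598388672), (47.52561569213867, 60.28569793701172), 51.02853012084961) [0.5281 0.2726 0.128 ]
```

```bash
python3 -m creep '[[0.0,[0.001,-0.0005,0.01],0],[0.0,[0.001,-0.0005,0.02],0],[0.0,[0.001,-0.0005,0.03],0],[0.0,[0.001,-0.0005,0.038],0],[0.0,[0.001,-0.0005,0.046],0]]' && python3 -m creep '[[0.0,[0,0,0.003],0],[0.0,[0,0,0.006],0],[0.0,[0,0,0.009],0],[0.0,[0,0,0.009],0]]'
```

```text
t: 28.87
ee_pos: [0.5569, 0.1536, 0.0849]
tool_rot: [-0.001, -0.02, 1.0, -0.0]
wrist_force: [-0.5, 0.1, -1.4]
opening: 0.0624
grip_force: 55.9
t: 29.2
ee_pos: [0.557, 0.1536, 0.0796]
tool_rot: [-0.0, -0.02, 1.0, -0.0]
wrist_force: [-8.9, -1.2, 17.0]
opening: 0.0622
grip_force: 57.6
```

```bash
python3 -m creep '[[0.08,[0,0,-0.002],0],[0.08,[0,0,-0.002],0],[0.08,[0,0,-0.002],0],[0.08,[0,0,-0.002],0]]' && python3 -m creep '[[0.08,[0,0,-0.02],0],[0.08,[0,0,-0.05],0],[0.08,[0,0,-0.085],0],[0.08,[0,0,-0.12],0],[0.08,[0,0,-0.16],0]]' && python3 -m creep '[[0.08,[0.005,-0.02,-0.03],0],[0.08,[0.01,-0.04,-0.06],0],[0.08,[0.015,-0.06,-0.085],0],[0.08,[0.015,-0.08,-0.085],0],[0.08,[0.015,-0.08,-0.085],0]]' && python3 -m creep '[[0.08,[0,0,0],0],[0.08,[0,0,0],0]]' && python3 - <<'E'
from h import *
np.set_printoptions(precision=4,suppress=True)
c=cam("wrist"); save(c,"w8"); 
for X in ([.564,-.0455,.113],[.5565,.153,.113]):
    p=px(c,X)[0]; print(p,orange(c,p,30,.113))
E
```

```text
t: 29.53
ee_pos: [0.5578, 0.1537, 0.0794]
tool_rot: [0.0, -0.02, 1.0, 0.0]
wrist_force: [0.5, -0.2, 0.5]
opening: 0.0801
grip_force: 0.0
t: 29.95
ee_pos: [0.5567, 0.1535, 0.2397]
tool_rot: [-0.001, -0.02, 1.0, -0.0]
wrist_force: [1.4, 1.0, -0.2]
opening: 0.0802
grip_force: 0.0
t: 30.37
ee_pos: [0.5469, 0.0703, 0.3264]
tool_rot: [0.002, -0.018, 1.0, -0.001]
wrist_force: [0.9, 0.7, -0.6]
opening: 0.0799
grip_force: 0.0
t: 30.53
ee_pos: [0.5454, 0.0734, 0.3235]
tool_rot: [-0.001, -0.02, 1.0, 0.0]
wrist_force: [-0.6, 0.3, 0.2]
opening: 0.0799
grip_force: 0.0
[218.7002 185.65  ] (((219.8106231689453, 185.5658721923828), (23.848800659179688, 25.889863967895508), 119.13017272949219), array([ 0.5638, -0.0442,  0.113 ]), array([ 0.5634, -0.044 ,  0.113 ]))
[387.255  185.8826] (((387.1188049316406, 185.57901000976562), (24.028804779052734, 25.195322036743164), 55.761444091796875), array([0.5561, 0.1528, 0.113 ]), array([0.556 , 0.1527, 0.113 ]))
```

View pics/w8.png

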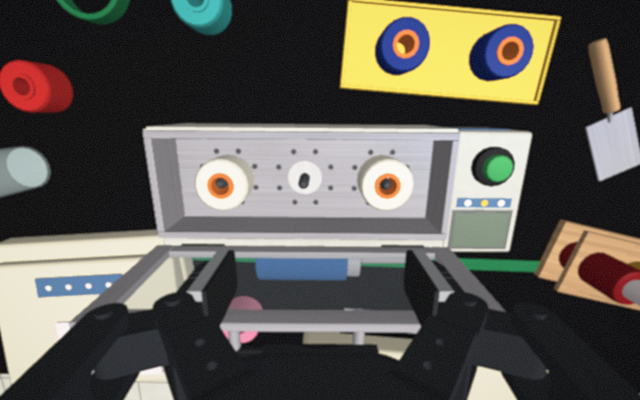

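Both whites are down on spindles (219,185) and (387,185), both blues in the tray. Back to the handle.

```bash
python3 -m creep '[[0.04,[0,0,-0.01],0.12],[0.03,[0,0,-0.01],0.24],[0.03,[0,0,-0.01],0.36],[0.03,[0,0,-0.01],0.48],[0.03,[0,0,-0.01],0.6]]' && python3 -m creep '[[0.03,[0,0,0],0.12],[0.03,[0,0,0],0.24],[0.03,[0,0,0],0.36],[0.03,[0,0,0],0.48],[0.03,[0,0,0],0.6]]' && python3 -m creep '[[0.03,[0,0,0],0.12],[0.03,[0,0,0],0.24],[0.03,[0,0,0],0.371],[0.03,[0,0,0],0.371]]' && python3 - <<'E'
from h import *
print(tool([.6845,.0586,.31]))
E
```

```text
t: 31.0
ee_pos: [0.5453, 0.0742, 0.3334]
tool_rot: [-0.001, 0.279, 0.96, -0.0]
wrist_force: [-0.2, 0.4, -0.3]
opening: 0.0302
grip_force: 0.0
t: 31.42
ee_pos: [0.5453, 0.0742, 0.3333]
tool_rot: [-0.001, 0.55, 0.835, -0.0]
wrist_force: [0.3, 0.5, -0.5]
opening: 0.03
grip_force: 0.0
t: 31.75
ee_pos: [0.5453, 0.0742, 0.3334]
tool_rot: [-0.001, 0.693, 0.721, -0.001]
wrist_force: [-0.4, -0.6, 0.6]
opening: 0.0301
grip_force: 0.0
[-0.02089635  0.13850317  0.02316773]
```

```bash
python3 -m creep '[[0.03,[-0.005,0.035,0],0],[0.03,[-0.01,0.07,0],0],[0.03,[-0.015,0.105,0],0],[0.03,[-0.02,0.13,0],0],[0.03,[-0.02,0.1385,0],0]]' && python3 -m creep '[[0.03,[0,0,0],0],[0.03,[0,0,0],0],[0.03,[0,0,0],0]]' && python3 - <<'E'
from h import *
print(tool([.6843,.0586,.228])); c=cam("wrist"); im=c["img"]
p=px(c,[.6843,.0586,.2375])[0]; print(p); u,v=p.astype(int); row=im[v-40:v-30,u-40:u+40].mean((0,2)); d=np.where(row<45)[0]; print(row.astype(int).tolist())
E
```

```text
t: 32.17
ee_pos: [0.6875, 0.0584, 0.3317]
tool_rot: [-0.001, 0.692, 0.722, -0.001]
wrist_force: [-1.4, -0.3, 0.1]
opening: 0.0302
grip_force: 0.0
t: 32.42
ee_pos: [0.684, 0.0592, 0.3341]
tool_rot: [-0.001, 0.692, 0.721, -0.0]
wrist_force: [0.2, -0.2, -0.6]
opening: 0.0301
grip_force: 0.0
[-0.00064025  0.00040288  0.10606229]
[319.35887404 202.8314739 ]
[181, 223, 231, 232, 232, 230, 222, 192, 149, 112, 100, 100, 101, 102, 98, 78, 56, 58, 75, 85, 89, 93, 96, 99, 101, 101, 105, 105, 108, 109, 107, 90, 60, 37, 32, 34, 38, 42, 43, 39, 37, 32, 31, 31, 27, 30, 55, 84, 103, 105, 104, 102, 102, 100, 100, 98, 97, 94, 90, 88, 85, 82, 77, 74, 67, 51, 34, 21, 22, 21, 24, 22, 24, 21, 24, 22, 23, 24, 23, 22]
```

```bash
python3 -m creep '[[0.03,[0,0,0.03],0],[0.03,[0,0,0.06],0],[0.03,[0,0,0.085],0],[0.03,[0,0,0.1],0],[0.03,[0,0,0.106],0]]' && python3 -m creep '[[0.0,[0,0,0],0],[0.0,[0,0,0],0],[0.0,[0,0,0],0],[0.0,[0,0,0],0]]' 40 && python3 -m creep '[[0.0,[0,-0.0055,-0.0025],0],[0.0,[0,-0.0112,-0.0047],0],[0.0,[0,-0.0171,-0.0067],0],[0.0,[0,-0.023,-0.0084],0],[0.0,[0,-0.029,-0.0097],0]]'
```

```text
t: 32.88
ee_pos: [0.6824, 0.0589, 0.2261]
tool_rot: [-0.002, 0.693, 0.721, -0.001]
wrist_force: [-0.5, -0.3, 0.3]
opening: 0.0298
grip_force: 0.0
t: 33.22
ee_pos: [0.6822, 0.0587, 0.2286]
tool_rot: [-0.002, 0.693, 0.721, -0.002]
wrist_force: [-6.8, -1.1, -4.7]
opening: 0.0104
grip_force: 39.2
t: 33.63
ee_pos: [0.6563, 0.0579, 0.2389]
tool_rot: [0.001, 0.693, 0.721, 0.001]
wrist_force: [5.0, 2.2, -12.4]
opening: 0.0104
grip_force: 38.9
```

```bash
python3 -m creep '[[0.0,[0,-0.006,-0.0011],0],[0.0,[0,-0.012,-0.0018],0],[0.0,[0,-0.018,-0.0023],0],[0.0,[0,-0.0242,-0.0024],0],[0.0,[0,-0.0304,-0.0023],0]]' && python3 -m creep '[[0.0,[0,-0.006,0.0005],0],[0.0,[0,-0.0122,0.0012],0],[0.0,[0,-0.0183,0.0023],0],[0.0,[0,-0.0243,0.0037],0],[0.0,[0,-0.03,0.0053],0]]' && python3 -m creep '[[0.0,[0,-0.006,0.002],0],[0.0,[0,-0.0115,0.0042],0],[0.0,[0,-0.017,0.0068],0],[0.0,[0,-0.0225,0.0096],0],[0.0,[0,-0.028,0.0127],0]]' && python3 -m creep '[[0.0,[0,-0.005,0.0033],0],[0.0,[0,-0.01,0.0069],0],[0.0,[0,-0.015,0.0108],0],[0.0,[0,-0.0195,0.0148],0],[0.0,[0,-0.024,0.019],0]]'
```

```text
t: 34.05
ee_pos: [0.6277, 0.0569, 0.2432]
tool_rot: [0.002, 0.693, 0.721, 0.003]
wrist_force: [5.6, 3.3, 0.7]
opening: 0.01
grip_force: 39.6
t: 34.47
ee_pos: [0.5994, 0.056, 0.2406]
tool_rot: [0.004, 0.693, 0.721, 0.005]
wrist_force: [2.1, 4.3, 17.2]
opening: 0.0103
grip_force: 40.6
t: 34.88
ee_pos: [0.5705, 0.0551, 0.2281]
tool_rot: [0.003, 0.693, 0.721, 0.005]
wrist_force: [-0.1, 4.4, 9.3]
opening: 0.0099
grip_force: 42.0
t: 35.3
ee_pos: [0.5451, 0.0543, 0.2082]
tool_rot: [0.002, 0.693, 0.721, 0.004]
wrist_force: [0.8, 4.7, 5.4]
opening: 0.0099
grip_force: 43.0
```

```bash
python3 -m creep '[[0.0,[0,-0.0033,0.0036],0],[0.0,[0,-0.0065,0.0073],0],[0.0,[0,-0.0095,0.0112],0],[0.0,[0,-0.0124,0.015],0],[0.0,[0,-0.015,0.019],0]]' && python3 -m creep '[[0.0,[0,-0.0016,0.0026],0],[0.0,[0,-0.0032,0.0053],0],[0.0,[0,-0.0047,0.008],0],[0.0,[0,-0.006,0.0107],0],[0.0,[0,-0.0075,0.0134],0]]' && python3 -m creep '[[0.0,[0,-0.0006,0.0014],0],[0.0,[0,-0.0013,0.0028],0],[0.0,[0,-0.0015,0.004],0],[0.0,[0,-0.0015,0.005],0]]'
```

```text
t: 35.72
ee_pos: [0.5289, 0.0537, 0.1883]
tool_rot: [0.001, 0.693, 0.721, 0.003]
wrist_force: [-5.2, 4.2, 8.0]
opening: 0.01
grip_force: 44.6
t: 36.13
ee_pos: [0.5208, 0.0535, 0.1744]
tool_rot: [0.0, 0.693, 0.721, 0.002]
wrist_force: [-5.5, 5.1, 8.1]
opening: 0.0103
grip_force: 45.2
t: 36.47
ee_pos: [0.5183, 0.0534, 0.1691]
tool_rot: [-0.001, 0.693, 0.721, 0.001]
wrist_force: [-9.5, 5.7, 9.6]
opening: 0.0101
grip_force: 45.6
```

```bash
python3 -m creep '[[0.0,[0,0,0.0012],0],[0.0,[0,0,0.0024],0],[0.0,[0,0,0.0036],0],[0.0,[0,0,0.005],0],[0.0,[0,0,0.005],0]]' && python3 -m creep '[[0.0,[0,0,0.0012],0],[0.0,[0,0,0.0024],0],[0.0,[0,0,0.0036],0],[0.0,[0,0,0.004],0],[0.0,[0,0,0.004],0]]'
```

```text
t: 36.88
ee_pos: [0.5171, 0.0534, 0.1661]
tool_rot: [-0.001, 0.693, 0.721, 0.001]
wrist_force: [-16.3, 4.1, 27.7]
opening: 0.0104
grip_force: 48.0
t: 37.3
ee_pos: [0.5173, 0.0534, 0.1659]
tool_rot: [0.0, 0.693, 0.721, 0.001]
wrist_force: [-27.1, 4.8, 56.0]
opening: 0.0101
grip_force: 51.0
```

```bash
python3 -m creep '[[0.0,[0,0,-0.003],0],[0.02,[0,0.001,-0.005],0],[0.04,[0,0.001,-0.005],0],[0.05,[0,0.001,-0.005],0],[0.05,[0,0.001,-0.005],0]]' && python3 -m creep '[[0.05,[0,0,-0.02],0],[0.05,[0,0,-0.05],0],[0.05,[0,0,-0.08],0],[0.05,[0,0,-0.1],0],[0.05,[0,0,-0.1],0]]' && python3 - <<'E'
from h import *
c=cam("wrist"); save(c,"w9"); print(tool([.5285,.273,.2]),px(c,[[.5187,.053,.177]]))
E
```

```text
t: 37.72
ee_pos: [0.5212, 0.0519, 0.1629]
tool_rot: [0.001, 0.693, 0.721, 0.001]
wrist_force: [0.8, 0.4, 0.4]
opening: 0.05
grip_force: 0.0
t: 38.13
ee_pos: [0.5232, 0.0518, 0.2664]
tool_rot: [0.003, 0.693, 0.721, 0.002]
wrist_force: [0.9, 0.0, -0.4]
opening: 0.0501
grip_force: 0.0
[0.22076553 0.01451071 0.06402562] [[312.31018005 202.9427565 ]]
```

View pics/w9.png

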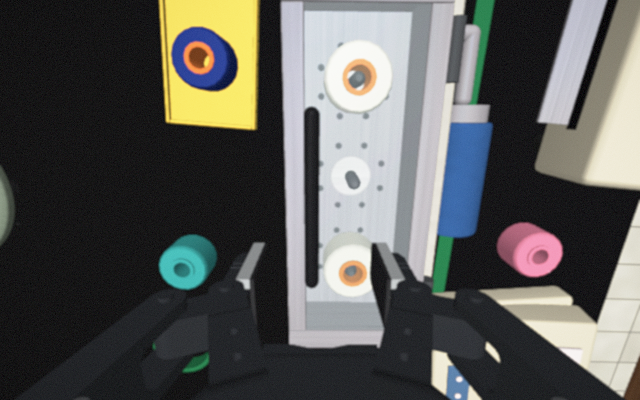

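Lid shut: handle back at column 312 as predicted, bobbins at (358,77) and (351,271) under the window. Now the button.

```bash
python3 -m creep '[[0.0,[0.04,0.003,0],0],[0.0,[0.08,0.006,0],0],[0.0,[0.12,0.009,0],0],[0.0,[0.16,0.012,0],0],[0.0,[0.195,0.0145,0],0]]' && python3 -m creep '[[0.0,[0.0255,0,0],0],[0.0,[0.0255,0,0.04],0],[0.0,[0.0255,0,0.07],0],[0.0,[0.0255,0,0.09],0],[0.0,[0.0255,0,0.1],0]]' && python3 -m creep '[[0.0,[0,0,0],0],[0.0,[0,0,0],0],[0.0,[0,0,0],0]]' && python3 - <<'E'
from h import *
print(tool([.5285,.273,.128]))
E
```

```text
t: 38.6
ee_pos: [0.5267, 0.2495, 0.2602]
tool_rot: [-0.001, 0.693, 0.721, -0.001]
wrist_force: [-0.3, -0.7, 0.2]
opening: 0.0001
grip_force: 0.0
t: 39.02
ee_pos: [0.5235, 0.2722, 0.157]
tool_rot: [-0.002, 0.693, 0.721, -0.003]
wrist_force: [-0.4, -0.1, -1.4]
opening: -0.0001
grip_force: 0.0
t: 39.27
ee_pos: [0.5275, 0.2731, 0.1632]
tool_rot: [0.0, 0.693, 0.721, 0.001]
wrist_force: [0.4, -0.7, 0.6]
opening: -0.0002
grip_force: 0.0
[-0.0001745   0.00096334  0.03517581]
```

```bash
python3 -m creep '[[0.0,[0,0.001,0.015],0],[0.0,[0,0.001,0.028],0],[0.0,[0,0.001,0.034],0],[0.0,[0,0.001,0.038],0],[0.0,[0,0.001,0.04],0]]' && python3 -m creep '[[0.0,[0,0,0.001],0],[0.0,[0,0,0.001],0],[0.0,[0,0,0.001],0]]'
```

```text
t: 39.68
ee_pos: [0.5287, 0.2732, 0.1257]
tool_rot: [0.001, 0.693, 0.721, 0.001]
wrist_force: [-8.2, -4.6, 27.8]
opening: -0.0005
grip_force: 14.0
t: 39.93
ee_pos: [0.5286, 0.2732, 0.1257]
tool_rot: [0.001, 0.693, 0.721, 0.002]
wrist_force: [-7.8, -3.5, 21.2]
opening: 0.0003
grip_force: 10.8
```

```bash
for i in 1 2 3 4 5; do python3 -m creep '[[0.0,[0,0,-0.001],0],[0.0,[0,0,-0.002],0],[0.0,[0,0,-0.002],0]]' | grep -E 'ee_pos|wrist_f'; done
```

```text
ee_pos: [0.5286, 0.2732, 0.126]
wrist_force: [-2.7, -1.7, 10.5]
ee_pos: [0.5285, 0.2732, 0.1269]
wrist_force: [-0.5, -2.0, 4.8]
ee_pos: [0.5285, 0.2732, 0.1277]
wrist_force: [0.9, -1.5, 3.5]
ee_pos: [0.528, 0.2733, 0.1292]
wrist_force: [2.7, 0.9, 3.8]
ee_pos: [0.5272, 0.2732, 0.1309]
wrist_force: [1.9, 0.4, 1.0]
```

The force climbs to about 5 N over some 6 mm and then meets a hard stop, which suggests a full press. I'll press again and check by eye.

```bash
python3 - <<'E'
from h import *
c=cam("wrist"); a=c["img"]; cv2.imwrite("/tmp/a.png",a[...,::-1]); print(r.get_obs()["ee_pos"],px(c,[.5285,.273,.128]))
E
python3 -m creep '[[0.0,[0,0,0.004],0],[0.0,[0,0,0.008],0],[0.0,[0,0,0.0105],0],[0.0,[0,0,0.0105],0],[0.0,[0,0,0.0105],0]]' && python3 - <<'E'
from h import *
c=cam("wrist"); b=c["img"][...,::-1]; a=cv2.imread("/tmp/a.png"); p=px(c,[.5285,.273,.128])[0]; print(p)
u,v=p.astype(int); f=lambda i:cv2.resize(i[max(0,v-70):v+50,u-65:u+65],(390,360),interpolation=cv2.INTER_CUBIC)
cv2.imwrite("pics/w10.png",np.hstack([f(a),f(b)]))
E
```

```text
[0.52719684 0.27316539 0.13084172] [[320.88619208 254.04148558]]
t: 41.65
ee_pos: [0.5275, 0.2733, 0.1255]
tool_rot: [0.001, 0.693, 0.721, 0.001]
wrist_force: [-10.6, -3.8, 37.9]
opening: -0.0
grip_force: 18.7
[320.22656769 259.11866554]
```

View pics/w10.png

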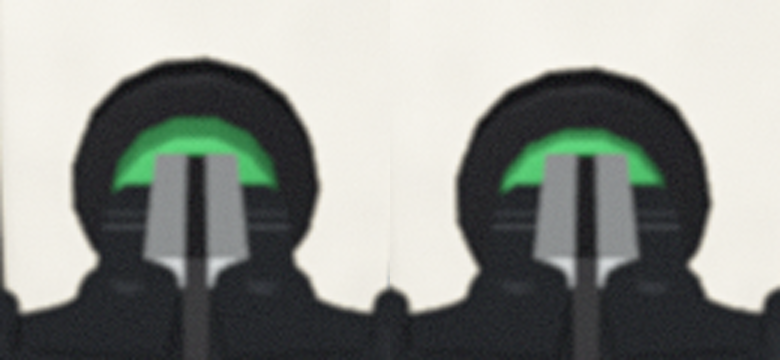

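Left (released): green side wall visible above the collar. Right (pressed): the button has sunk nearly flush, so the press is complete. Withdraw and hand in.

```bash
python3 -m creep '[[0.0,[0,0,-0.01],0],[0.0,[0,0,-0.03],0],[0.0,[0,0,-0.06],0],[0.0,[0,0,-0.1],0],[0.0,[0,0,-0.12],0]]' && python3 -m creep '[[0.0,[0,0,0],0],[0.0,[0,0,0],0],[0.0,[0,0,0],0],[0.0,[0,0,0],0]]' && python3 -c "
from workcell import r
print(r.hand_in())"
```

```text
t: 42.12
ee_pos: [0.5275, 0.2733, 0.2433]
tool_rot: [0.0, 0.693, 0.721, 0.001]
wrist_force: [0.1, 0.6, 0.3]
opening: -0.0001
grip_force: 0.0
t: 42.45
ee_pos: [0.5261, 0.2726, 0.2382]
tool_rot: [-0.001, 0.693, 0.721, -0.002]
wrist_force: [0.3, -0.3, -0.1]
opening: 0.0002
grip_force: 0.0
the job is handed in; nothing more can be done
None
```

I handed the job in at 42 s, but no verdict came back: both blue bobbins stand in the drip tray, both white ones are down on spindles a and c, the lid was eased to its stop both ways and is shut, and the start button was pressed twice with the lid shut, then released.

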